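# Wedge the imaging stand's sagging deck up level

## Task

The sample deck of the imaging stand sags at its front edge. Take the thicker of the two black wedges, set it flat on the counter in front of the stand and push it thin end first, straight in and under the middle of the deck's front edge, until the deck is level, up against its stops, and the wedge sits firmly jammed by itself; then let go. Raise the deck with the wedge only, do not force it, do not bump the stand, and leave the thin wedge and the other things where they are.

Things in the scene. Friction and masses are not known exactly. Their poses are not given: they have to be found in the camera images.
- stand: Fixed imaging stand, 180 mm wide, 200 mm deep: grey rails, rear column, white camera head over a deck. Origin on its centre line at the rails' underside, 0 to 4 mm above the counter; +x from front to column (the wedge is pushed this way), +y left, +z up. Under the deck the counter is free between the rails (inner faces y = +-75 mm) up to x = 70. Stop posts 44 mm high at x = -53 to -37, y = +-(77 to 89) mm.
- head_edge (a point): Middle of the lower front edge of the camera head, 130 mm in front of the stand's origin and 165 mm above it; axes the stand's. The head is 110 mm wide, 165 mm deep, 60 mm high. It overhangs the deck's front edge by 50 mm, so a vertical tool cannot follow the wedge in; one leaning away from the stand by about 40 degrees can.
- deck: Aluminium deck plate 140 x 146 x 8 mm, about 0.25 kg, a petri dish clipped on it. Origin on its rear hinge axis, at x = 60, z = 26 mm of the stand; axes as the stand's when level. It swings freely: at rest it sags 0.082 rad at the front; it rises only until level (z axis vertical), where fingers on the posts stop it. The stops are stiff but give a little, so resistance grows steeply there.
- deck_edge (a point): Middle of the underside of the deck's front edge (a rounded bar, 144 mm wide), under which the wedge goes: 135 mm in front of the hinge and 8 mm below it; 7 to 11 mm above the counter when sagging, 18 to 22 mm when level. Axes are the deck's: z is vertical when the deck is level.
- wedge: Thick loose black wedge, 116 mm long, 34 wide, 120 g. Origin at the middle of its flat sole; +x to the thin end, +z up. It tapers evenly from 4 mm at x = +58 to 25 mm at x = -32; from x = -32 to -58 is a square butt 30 mm tall, to grip across the 34 mm. Friction holds it once jammed. Lifting the deck takes a push of some 2 to 9 N; 14 to 22 N against the stops jams it.
- wedge_tip (a point): Middle of the lower edge of the thick wedge's thin end, 58 mm ahead of its origin along its +x; axes as the wedge's.
- thin_wedge: The other black wedge, same length and width but only 4 to 10 mm thick with a butt 15 mm tall; too thin for this. Origin at the middle of its sole, +x to its thin end. Leave it alone.
- tape_roll: Roll of tape lying flat, 69 mm across, 18 mm high; bystander. Origin at the centre of its underside.
- slide_box: Small white box, 60 x 85 x 34 mm; bystander. Origin at the centre of its underside.
- bottle: Small white bottle with a yellow cap, 42 mm across, 62 mm high; bystander. Origin at the centre of its underside.
There are look-alikes about, which are no part of the job. Leave any red look-alike of the wedge alone.

How it is judged (in metres and radians):
On the way:
1. the thick wedge's thin end is under the deck's front edge, with the wedge flat on the counter (x of wedge_tip in the frame of stand above -0.065 m and y of wedge_tip in the frame of stand between -0.035 and 0.035 m and height (world z) of wedge below 0.008 m), for 0.1 s.
At the end, for the whole second after the job is handed in: Deck level within 0.013 rad; thick wedge at rest flat on the counter (0.06 rad, 4 mm), thin end at least 15 mm under the front edge, within 30 mm of its middle and 0.2 rad of the stand's direction, pressed by the deck with over 4 N (jammed) (angle between deck_edge's own z axis and vertical below 0.013 rad and contact force between wedge and deck above 4 N and y of wedge_tip in the frame of stand between -0.03 and 0.03 m and x of wedge_tip in the frame of stand above -0.06 m and angle between the x axis of wedge and the x axis of stand, either way round below 0.2 rad and height (world z) of wedge below 0.004 m and angle between wedge's own z axis and vertical below 0.06 rad and linear speed of wedge below 0.01 m/s and angular speed of wedge below 0.1 rad/s); the robot touches nothing.
It fails at once if the deck is forced: the wedge presses on it with more than 60 N (contact force between wedge and deck above 60 N).
It fails at once if the robot itself pushes or lifts the deck (over 3 N) (contact force between any of the arm, the fingers and deck above 3 N).
It fails at once if the robot bumps the stand (over 8 N) (contact force between any of the arm, the fingers and stand above 8 N).
It fails at once if the thin wedge, tape roll, box or bottle is moved by more than 20 mm (distance of any of thin_wedge, tape_roll, slide_box, bottle from where it was at the start of the episode above 0.02 m).
It also fails if it takes over 35 s, if anything falls off the work surface, if the arm or the gripper's body presses on something with over 40 N, if the wrist force passes 120 N, or if a joint passes its speed limit or range.

## Robot

A 6-joint arm with a two-finger parallel gripper is mounted at the origin on a cart in front of the work surface, level with it; the furniture and walls round the work are solid. World frame = base frame: x ahead of the robot, y to its left, z up, the work surface at z = 0. Lengths are in mm, angles in rad, forces in N, time in s.
With the tool pointing down it reaches from about 400 to 825 mm from the base axis. Payload 7 kg.
Tool frame: the origin (TCP) lies at the very end of the fingers, on their centre line; the grasp point (between the pads) lies 19 mm behind it (grip_point_offset is the z of the grasp point in the tool frame, in mm); z points along the fingers, y is the line along which they close (so a half turn about z gives the same grasp; the last joint's range is limited). The gripper opens to 85 mm and grips with 20 to 120 N. Pads are 22 mm wide; open, the fingers measure 114 mm over their backs; the gripper's body (76 mm by 85 mm) begins 54 mm behind the grasp point. The pads swing forward as they close: fully open they stand 13 mm farther back than shut.
Start: joints at [1.547, 0.359, 0.012, 0, -1.224, -0.288], TCP at [207.08, 642.428, 231.302] pointing down, gripper open.
Joint ranges: [-3.07, 3.07], [-1.43, 2.12], [-1.02, 1.25], [-3.03, 1.67], [-3.05, -0], [-3.03, 3.03]. Speed limits (rad/s): [2.39, 2.39, 3.01, 3.14, 3.14, 3.14].

## Interface

Orientations are given as a 3x3 rotation matrix whose columns are the frame's x, y, z axes.
In Python, from cell import get_state, grab_frame, camera_info, sign_off, grip_point_offset gives the robot as it stands. The module is installed in compiled form; this text tells all that it offers.
- The arm moves only by the shell command python3 -m inch 'ROWS' [FORCE]. ROWS is JSON, a list of rows, each a list of 7 numbers: the opening, from -1 (shut) to 1 (fully open), then the shift along the tool's x, y, z in mm, then the turn, a rotation vector about the tool's x, y, z in degrees. In form: [[jaw, tx, ty, tz, ax, ay, az], ...]. A call has 1 to 20 rows; each row is the pose to reach, as a shift and turn from the pose commanded when the call began, along the tool's axes at that moment; what a row does not reach only later rows make up. A row lasts 1/10 s, in which the tool goes at most 50 mm and 8.59 degrees, less where a joint would pass 70% of its speed; a pose out of reach is approached as far as the arm can. A call with a gripper value outside its range is refused whole. The fingers move at their own pace and stop on an object; FORCE is the grip in N (left out, the last holds). Time passes only in rows, so rows that repeat a pose let the fingers close. It gives the time, the measured TCP pose, the force, the opening and the grip force at its end, in the units of the state.
- get_state(): the state, without advancing time (a new reading comes with each control period).
- grab_frame(name): name is "scene" or "top" or "wrist"; returns the picture (480x640x3 uint8, red, green, blue); there is no depth.
- camera_info(name): a dict with "fx", "fy", "cx", "cy" (pixels), "R" (3x3) and "t" (3): a world point X has camera coordinates R X + t; the wrist camera has in their place "hand_eye" (4x4, takes a point from camera to tool coordinates, whose origin is the TCP and whose axes are the flange's). Camera axes: x right, y down, z forward; pixel columns grow to the right and rows downward; lengths in mm; the calibration is good to about 2 mm. A picture is of the moment at which its call begins: read the wrist's pose just before it. camera_info takes no time and is no camera call.
- sign_off(): hands the job in; it is judged then, once.
The state is a dict: "time": time; "q": joint angles; "qvel": joint speeds; "tau": joint torques, N m; "tcp_pos": TCP position; "orientation": TCP orientation; "contact_force": force on the tool from outside, world axes, zero at the start; "torque": the same for the moment, N m; "opening": finger opening in mm; "gripper_force": force on a finger pad.
Only numpy, scipy, OpenCV 4.12 (cv2) and the standard library are available. Lean on these libraries where they do the work, as an engineer would, in place of code of your own. Each camera call takes 0.05 s, during which the arm holds its last target. There are 200 camera calls.

## Working session

There is one attempt and no reset: what is moved stays moved. The work goes in short steps, Python scripts to look and compute and a shell command to move; the robot and the scene stay as the last step left them, time stands still between calls to the robot, and variables do not carry over. Pictures are saved under pics/ and viewed, at most 10 in all, crops included, and the job is handed in when it is done.

```bash
mkdir -p pics; python3 - <<'E'
from cell import *
import cv2,numpy as np
for n in("scene","top"):
    cv2.imwrite(f"pics/{n}0.png",grab_frame(n)[:,:,::-1]); c=camera_info(n); print(n,{k:np.round(v,4).tolist() for k,v in c.items()})
print({k:np.round(v,4).tolist() for k,v in camera_info("wrist").items()})
print(get_state(),grip_point_offset)
E
```

```text
scene {'fx': 483.6951, 'fy': 483.6951, 'cx': 325.5081, 'cy': 240.1265, 'R': [[0.7762, -0.6301, -0.0232], [-0.3503, -0.4004, -0.8468], [0.5243, 0.6653, -0.5315]], 't': [-460.1923, 255.7288, 1360.6672]}
top {'fx': 462.4886, 'fy': 462.4886, 'cx': 326.8344, 'cy': 238.8503, 'R': [[-0.2136, -0.9769, -0.0042], [-0.9215, 0.2029, -0.3311], [0.3243, -0.0668, -0.9436]], 't': [5.9994, 533.7849, 1466.8036]}
{'fx': 385.6752, 'fy': 385.6752, 'cx': 324.4342, 'cy': 233.953, 'hand_eye': [[-0.0002, -0.9529, -0.3033, 77.1071], [1.0, -0.0003, 0.0003, -0.0565], [-0.0004, -0.3033, 0.9529, -141.9743], [0.0, 0.0, 0.0, 1.0]]}
{'time': 0.1, 'q': array([ 1.54708683e+00,  3.59313093e-01,  1.11341746e-02, -3.03556209e-04,
       -1.22409657e+00, -2.88085270e-01]), 'qvel': array([-0.00028984, -0.00189662,  0.00261969,  0.00036478, -0.00047067,
        0.00185183]), 'tau': array([-2.57901731e-03, -5.84766769e+01,  2.94109583e+01,  6.95464388e+00,
       -3.14480887e-03,  1.11344892e-05]), 'tcp_pos': array([206.97224822, 642.02500589, 230.4525745 ]), 'orientation': array([[ 9.51752840e-01, -3.06865490e-01, -3.20480551e-04],
       [-3.06865622e-01, -9.51751713e-01, -1.47195762e-03],
       [ 1.46675082e-04,  1.49928431e-03, -9.99998865e-01]]), 'contact_force': array([0.14138488, 0.72094664, 0.84822945]), 'torque': array([-0.02479381, -0.03061046,  0.03333781]), 'gripper_force': 0.0, 'opening': 85.49800023617624} -18.700000000000003
```

View pics/scene0.png

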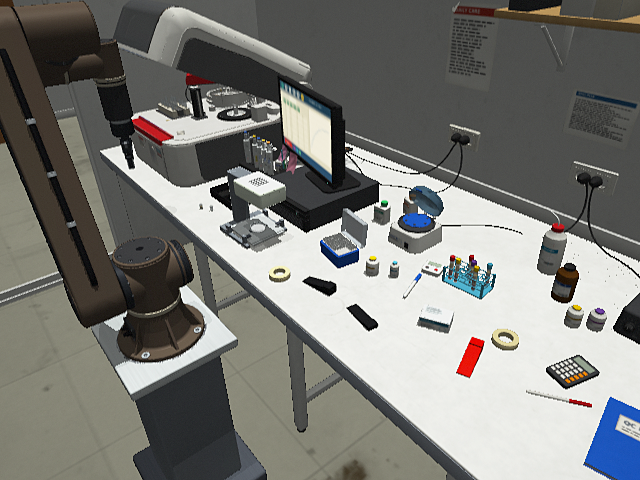

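View pics/top0.png

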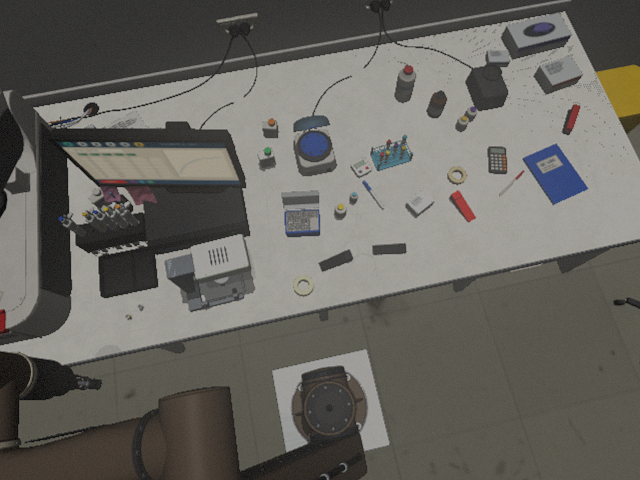

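Scene view: the stand is at (255,215), the wedges at (320,286) and (362,317), the red look-alike at (470,357) and the tape at (280,273). In the top view the wedges are at (336,260) and (389,249), the stand at (212,275) and the red one at (462,206). I'll enlarge both black ones to see which is thicker.

```bash
cat > h.py <<'E'
import cv2,numpy as np
from cell import *
def cam(n,st=None):
    c=camera_info(n); K=np.array([[c['fx'],0,c['cx']],[0,c['fy'],c['cy']],[0,0,1]])
    if n=='wrist':
        H=np.array(c['hand_eye']); Rt=np.array(st['orientation']); Rc=Rt@H[:3,:3]; p=Rt@H[:3,3]+st['tcp_pos']
        R=Rc.T; t=-R@p
    else: R=np.array(c['R']); t=np.array(c['t'])
    return K,R,t
def onplane(C,uv,z=0):
    K,R,t=C; o=-R.T@t; d=R.T@np.linalg.inv(K)@[uv[0],uv[1],1]; return o+d*(z-o[2])/d[2]
def proj(C,X):
    K,R,t=C; p=(np.atleast_2d(X)@R.T+t)@K.T; return p[:,:2]/p[:,2:]
def tri(Cs,uvs):
    A=[];b=[]
    for (K,R,t),uv in zip(Cs,uvs):
        o=-R.T@t; d=R.T@np.linalg.inv(K)@[uv[0],uv[1],1]; d/=np.linalg.norm(d); P=np.eye(3)-np.outer(d,d); A.append(P); b.append(P@o)
    return np.linalg.lstsq(np.vstack(A),np.hstack(b),rcond=None)[0]
E
python3 - <<'E'
from h import *
s=cv2.imread('pics/scene0.png');t=cv2.imread('pics/top0.png')
a=cv2.resize(s[160:340,210:390],(0,0),fx=3.3,fy=3.3,interpolation=cv2.INTER_CUBIC)[:, :600]
b=cv2.resize(t[225:315,315:415],(200,180),interpolation=cv2.INTER_CUBIC)
o=np.zeros((594,800,3),np.uint8);o[:,:594]=a[:594,:594];o[:180,600:]=b
cv2.imwrite('pics/c1.png',o)
C=cam('top');S=cam('scene')
for n,uv in dict(w1=(336,260),w2=(389,249),roll=(303,287),frontL=(245,298),red=(462,206)).items(): print(n,onplane(C,uv).round())
for uv in((320,286),(362,317),(280,274)):print(onplane(S,uv).round())
E
```

```text
w1 [ 470. -130.    0.]
w2 [ 469. -322.    0.]
roll [400.   3.   0.]
frontL [404. 205.   0.]
red [ 572. -626.    0.]
[ 466. -129.   -0.]
[ 467. -322.   -0.]
[407.   7.   0.]
```

View pics/c1.png

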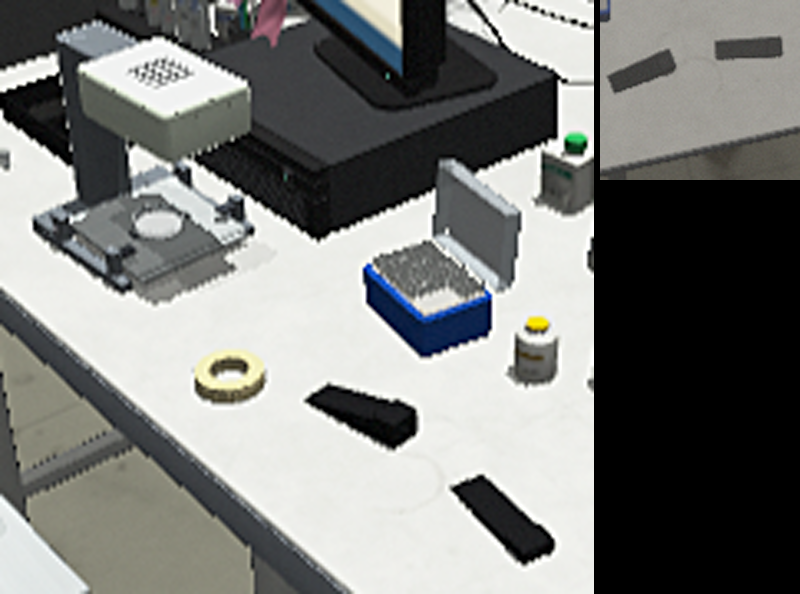

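There are three candidates. The black one at scene (320,286) has a tall butt and a marked taper, so it is the thick wedge; its thin end points toward the stand. The black one at (362,317) is low and flat, so it is the thin wedge. The red one at (470,357) is a look-alike. Bottle (372,265), tape (280,273). Next I look with the wrist camera from between the wedge and the stand.

```bash
python3 -m inch '[[1,0,0,-60,0,0,0],[1,0,0,-120,0,0,0],[1,0,0,-120,0,0,0],[1,379,448,-120,0,0,72],[1,379,448,-120,0,0,72],[1,379,448,-120,0,0,72],[1,379,448,-120,0,0,72],[1,379,448,-120,0,0,72],[1,379,448,-120,0,0,72],[1,379,448,-120,0,0,72],[1,379,448,-120,0,0,72],[1,379,448,-120,0,0,72],[1,379,448,-120,0,0,72],[1,379,448,-120,0,0,72],[1,379,448,-120,0,0,72],[1,379,448,-120,0,0,72],[1,379,448,-120,0,0,72],[1,379,448,-120,0,0,72],[1,379,448,-120,0,0,72],[1,379,448,-120,0,0,72]]'
python3 - <<'E'
from h import *
s=get_state();print(s['q'].round(3),s['tcp_pos'].round(1),s['orientation'].round(3).tolist())
f=grab_frame('wrist');cv2.imwrite('pics/w1.png',f[:,:,::-1]);np.savez('w1.npz',o=s['orientation'],p=s['tcp_pos'])
E
```

```text
time: 2.1
tcp_pos: [430.1, 100.7, 351.3]
orientation: [[0.004, -1.0, -0.0], [-1.0, -0.004, 0.0], [-0.0, 0.0, -1.0]]
contact_force: [0.6, 0.6, -0.2]
opening: 85.2
gripper_force: 0.0
[ 0.679 -0.1   -0.257 -0.    -1.413 -0.675] [430.1 100.7 351.3] [[0.004, -1.0, -0.0], [-1.0, -0.004, 0.0], [-0.0, 0.0, -1.0]]
```

View pics/w1.png

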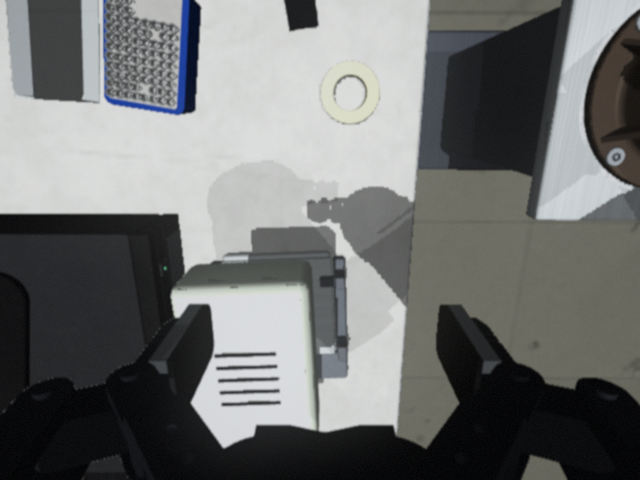

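The wrist view shows the stand's head at (240,350), its right rail at (347,257)–(349,378), the tape at (350,92) and the wedge's thin end at (302,27). Next come a vertical look over the wedge and a 40° leaning look at the stand's front.

```bash
python3 -m inch '[[1,50,-10,25,0,0,0],[1,100,-20,50,0,0,0],[1,150,-30,75,0,0,0],[1,200,-40,100,0,0,0],[1,200,-40,100,0,0,0],[1,200,-40,100,0,0,0],[1,200,-40,100,0,0,0]]'
cat > snap.py <<'E'
from h import *
import sys
s=get_state();print(s['q'].round(3),s['tcp_pos'].round(1),s['orientation'].round(3).tolist(),s['contact_force'].round(1),s['time'])
f=grab_frame('wrist');cv2.imwrite(f'pics/{sys.argv[1]}.png',f[:,:,::-1]);np.savez(sys.argv[1]+'.npz',orientation=s['orientation'],tcp_pos=s['tcp_pos'])
E
python3 snap.py w2
python3 -m inch '[[1,0,10,20,0,-8,0],[1,0,20,40,0,-16,0],[1,0,30,60,0,-24,0],[1,0,30,60,0,-32,0],[1,0,30,60,0,-40,0],[1,0,30,60,0,-40,0],[1,0,30,60,0,-40,0],[1,0,30,60,0,-40,0]]'
python3 snap.py w3
python3 - <<'E'
import cv2,numpy as np
a=cv2.imread('pics/w2.png')[:300];b=cv2.imread('pics/w3.png')[:300]
cv2.imwrite('pics/w23.png',np.vstack([a,b]))
E
```

```text
time: 2.85
tcp_pos: [470.8, -100.2, 251.0]
orientation: [[0.001, -1.0, -0.001], [-1.0, -0.001, -0.0], [0.0, 0.001, -1.0]]
contact_force: [-0.3, 0.9, 0.3]
opening: 85.4
gripper_force: 0.0
[ 0.2    0.022 -0.368  0.    -1.183 -0.199] [ 470.8 -100.2  251. ] [[0.001, -1.0, -0.001], [-1.0, -0.001, -0.0], [0.0, 0.001, -1.0]] [-0.3  0.9  0.3] 2.85
time: 3.7
tcp_pos: [441.2, -99.4, 192.1]
orientation: [[0.004, -1.0, -0.002], [-0.768, -0.004, 0.641], [-0.641, -0.001, -0.768]]
contact_force: [0.2, 0.0, -1.2]
opening: 85.2
gripper_force: 0.0
[-0.375  0.274 -0.16  -0.643 -1.462  0.56 ] [441.2 -99.4 192.1] [[0.004, -1.0, -0.002], [-0.768, -0.004, 0.641], [-0.641, -0.001, -0.768]] [ 0.2  0.  -1.2] 3.7
```

View pics/w23.png

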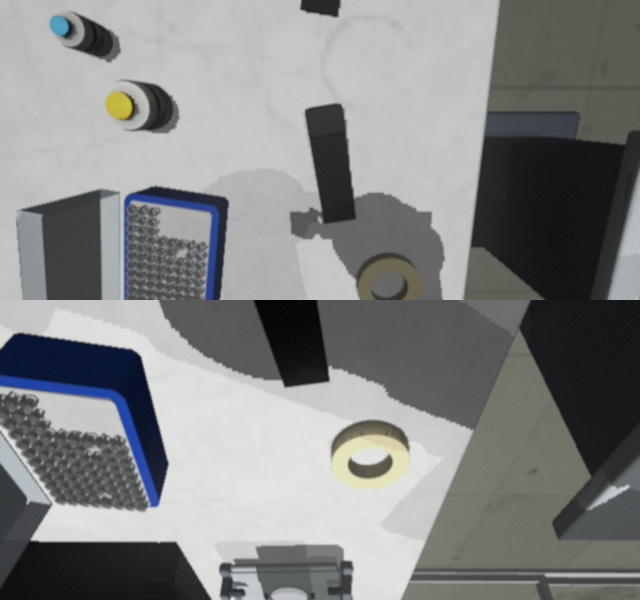

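Upper half (vertical look): the thick wedge has its butt end at about (325,105) and its thin end at about (340,220). Tape is at (389,285), bottle at (120,105). Lower half (leaning look): the stand's front is at rows 260–300 and columns 220–353. I enlarge both.

```bash
python3 - <<'E'
import cv2,numpy as np
a=cv2.imread('pics/w3.png')[235:385,205:375];b=cv2.imread('pics/w2.png')[95:235,295:365]
o=np.zeros((600,800,3),np.uint8)
f=lambda i,s:np.clip(cv2.resize(i,(0,0),fx=s,fy=s,interpolation=cv2.INTER_CUBIC).astype(float)*1.3,0,255)
A=f(a,3.4);B=f(b,3);o[:A.shape[0],:A.shape[1]]=A;o[:B.shape[0],585:585+B.shape[1]]=B
cv2.imwrite('pics/c2.png',o)
E
```

```text
(no output)
```

View pics/c2.png

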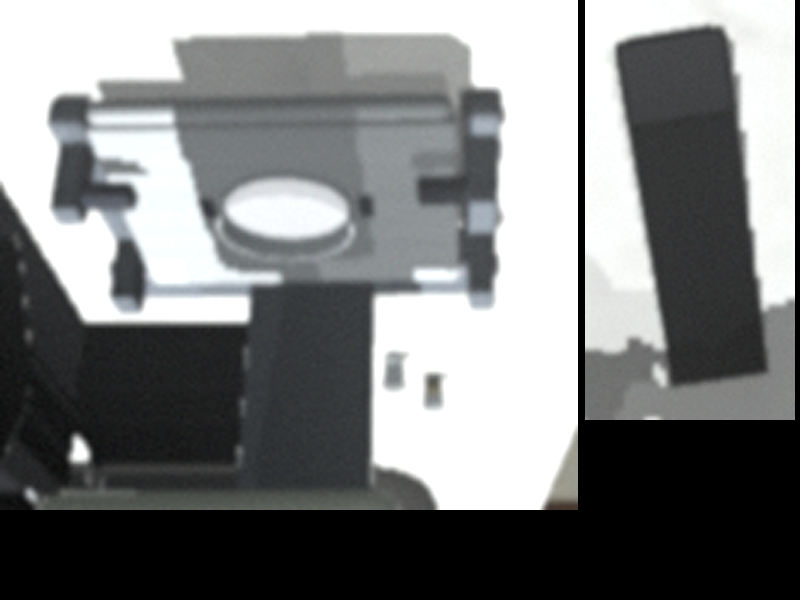

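```bash
python3 - <<'E'
from h import *
L=lambda n:cam('wrist',dict(np.load(n+'.npz')))
w1=cam('wrist',{k:v for k,v in zip(('tcp_pos','orientation'),(np.load('w1.npz')['p'],np.load('w1.npz')['o']))});w2=L('w2');w3=L('w3')
P=[onplane(w2,u,z)[:2] for u,z in (((305.7,110),30),((341.7,104.3),30),((310,135.7),30),((345.7,133),30),((324,223),3),((355.7,218.7),3))]
print(np.round(P,1).tolist()); b=(P[0]+P[1])/2;m=(P[2]+P[3])/2;t=(P[4]+P[5])/2
print('butt',b,'mid',m,'tip',t,'len',np.linalg.norm(t-b),'yaw',np.degrees(np.arctan2(*(t-b)[::-1])),'w',np.linalg.norm(P[0]-P[1]),np.linalg.norm(P[4]-P[5]))
e=[onplane(w3,(231.5,265.9),12)[:2],onplane(w3,(337.9,264.4),12)[:2]];print('bar',e,np.linalg.norm(e[0]-e[1]),(e[0]+e[1])/2)
r=[onplane(w3,(220.3,263.5),3)[:2],onplane(w3,(352,262),3)[:2]];print('rail',r,np.linalg.norm(r[0]-r[1]),(r[0]+r[1])/2)
d=r[0]-r[1];print('standyaw',np.degrees(np.arctan2(d[1],d[0]))+90, )
q=[onplane(w1,(347,257),22)[:2],onplane(w1,(348.5,378),22)[:2]];d=q[1]-q[0];print('rail side',q,np.linalg.norm(d),np.degrees(np.arctan2(d[1],d[0])))
# height check of butt: w1/scene/top
T=cam('top');S=cam('scene')
print('butt top tri', tri([S,w2],[(210+403/3.3,160+406/3.3),(323.7,107)]), proj(S,[list(b)+[30],list(t)+[0]]))
E
```

```text
[[487.0, -179.4], [454.8, -184.2], [483.4, -157.0], [450.8, -159.4], [470.6, -66.4], [437.4, -71.1]]
butt [ 470.9039111  -181.81353168] mid [ 467.10535148 -158.22796116] tip [453.97632393 -68.7267911 ] len 114.34664009887821 yaw 98.5132120933226 w 32.56489078396456 33.54948599559313
bar [array([562.89457158, 204.16506494]), array([422.01177048, 199.41241488])] 140.96294310454394 [492.45317103 201.78873991]
rail [array([581.29592353, 214.32209675]), array([402.4569012, 209.3615291])] 178.90780625228794 [491.87641237 211.84181292]
standyaw 91.58884079048528
rail side [array([399.78825599, 203.94905385]), array([393.70375817, 392.06667214])] 188.21599141442417 91.85253543675695
butt top tri [ 471.30068971 -182.17864855   39.63549276] [[331.81424877 285.56599904]
 [305.4102062  278.81457528]]
```

Measured: the wedge's butt centre is about (469,-169), yaw 98.5°, and its top checks roughly at 30 mm. The middle of the deck edge is about (492,202), with stand yaw about 91.7°. Next I lean along the wedge, go above the butt and down around it.

```bash
python3 -m inch '[[1,40,-9,15,-2,0,-2],[1,80,-18,30,-4,0,-4.5],[1,122,-27,44,-5.5,0,-6.5],[1,122,-27,44,-5.5,0,-6.5],[1,122,-27,44,-5.5,0,-6.5],[1,137,-27,62,-5.5,0,-6.5],[1,152,-27,80,-5.5,0,-6.5],[1,160,-27,89,-5.5,0,-6.5],[1,167,-27,97,-5.5,0,-6.5],[1,167,-27,97,-5.5,0,-6.5],[1,167,-27,97,-5.5,0,-6.5],[1,167,-27,97,-5.5,0,-6.5]]'; python3 snap.py w4; python3 - <<'E'
from h import *
cv2.imwrite('pics/w4s.png',np.hstack([cv2.imread('pics/w4.png')[:,120:520], cv2.resize(grab_frame('scene')[200:340,250:400,::-1],(400,480))]))
E
```

```text
time: 4.95
tcp_pos: [468.6, -166.0, 10.7]
orientation: [[0.116, -0.989, -0.096], [-0.758, -0.151, 0.635], [-0.642, -0.001, -0.767]]
contact_force: [0.4, -1.1, -0.3]
opening: 85.4
gripper_force: 0.0
[-0.425  0.626 -0.107 -0.591 -1.315  0.871] [ 468.6 -166.    10.7] [[0.116, -0.989, -0.096], [-0.758, -0.151, 0.635], [-0.642, -0.001, -0.767]] [ 0.4 -1.1 -0.3] 4.95
```

View pics/w4s.png

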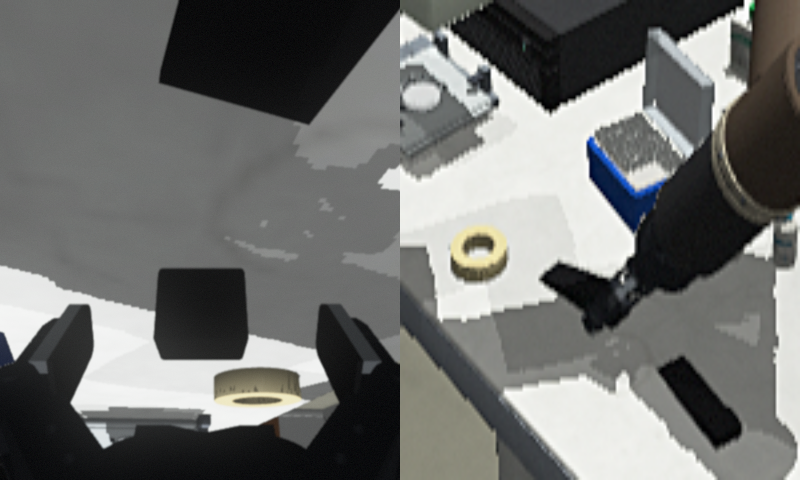

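The butt at crop (200,312) stands centred between the pads at (65,350) and (345,350). Close, then lift slightly.

```bash
python3 -m inch '[[-1,0,0,0,0,0,0],[-1,0,0,0,0,0,0],[-1,0,0,0,0,0,0],[-1,0,0,0,0,0,0],[-1,0,0,0,0,0,0],[-1,0,0,0,0,0,0],[-1,0,0,0,0,0,0],[-1,0,0,0,0,0,0],[-1,-8,0,-10,0,0,0],[-1,-16,0,-19,0,0,0],[-1,-16,0,-19,0,0,0],[-1,-16,0,-19,0,0,0]]' 80; python3 -c "
from cell import *;s=get_state();print(s['tcp_pos'],s['orientation'].round(4).tolist(),s['contact_force'])"
```

```text
time: 6.25
tcp_pos: [468.3, -165.6, 35.0]
orientation: [[0.116, -0.989, -0.096], [-0.758, -0.15, 0.635], [-0.642, -0.0, -0.766]]
contact_force: [1.0, -1.4, -1.1]
opening: 32.5
gripper_force: 79.3
[ 468.26275315 -165.6485511    35.01658477] [[0.1156, -0.9886, -0.0962], [-0.7577, -0.1504, 0.6351], [-0.6423, -0.0005, -0.7664]] [ 1.03779894 -1.42321116 -1.13454921]
```

```bash
python3 -m inch '[[-1,-30,-11,25,0.7,0,0.9],[-1,-60,-21,50,1.5,0,1.7],[-1,-90,-32,75,2.2,0,2.6],[-1,-120,-42,100,2.9,0,3.5],[-1,-150,-53,125,3.6,0,4.3],[-1,-179,-63,150,4.4,0,5.2],[-1,-179,-63,150,4.4,0,5.2],[-1,-179,-63,150,4.4,0,5.2],[-1,-179,-63,150,4.4,0,5.2],[-1,-179,-63,150,4.4,0,5.2]]'; python3 snap.py w5; python3 - <<'E'
from h import *
a=grab_frame('scene')[150:300,200:350,::-1];b=cv2.imread('pics/w5.png')[180:480,120:520]
o=np.zeros((600,800,3),np.uint8);o[:500,:400]=0;o[:300,:400]=b;o[:400,400:]=cv2.resize(a,(400,400),interpolation=cv2.INTER_CUBIC)
t=grab_frame('top')[230:320,160:340,::-1];o[400:,400:]=cv2.resize(t,(400,200),interpolation=cv2.INTER_CUBIC)
cv2.imwrite('pics/v5.png',o)
E
```

```text
time: 7.25
tcp_pos: [495.2, 73.8, 34.3]
orientation: [[0.023, -1.0, -0.02], [-0.766, -0.031, 0.642], [-0.643, 0.001, -0.766]]
contact_force: [0.3, 0.2, -1.9]
opening: 32.0
gripper_force: 79.6
[-0.067  0.461 -0.287 -0.813 -1.077  0.593] [495.2  73.8  34.3] [[0.023, -1.0, -0.02], [-0.766, -0.031, 0.642], [-0.643, 0.001, -0.766]] [ 0.3  0.2 -1.9] 7.25
```

View pics/v5.png

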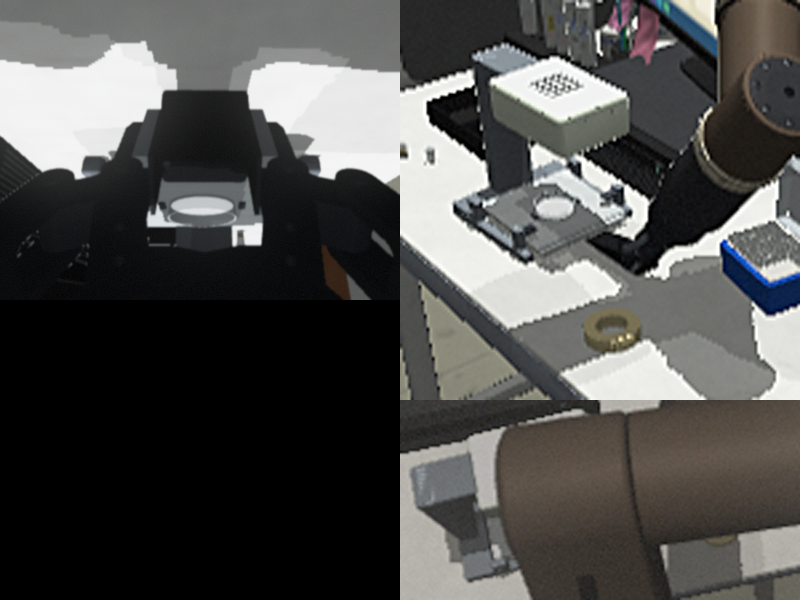

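Centred: the wedge (206) lies between the stand's front feet (93 and 315), with the dish at 200; the tape and stand are undisturbed. I lower it to the counter.

```bash
python3 -m inch '[[-1,6,0,7,0,0,0],[-1,11,0,13,0,0,0],[-1,14,0,16.5,0,0,0],[-1,15.4,0,18.4,0,0,0],[-1,15.4,0,18.4,0,0,0],[-1,15.4,0,18.4,0,0,0]]'; python3 -c "
from cell import *;s=get_state();print(s['tcp_pos'],s['orientation'].round(4).tolist(),s['contact_force'],s['torque'])"
```

```text
time: 8.0
tcp_pos: [495.2, 74.7, 10.4]
orientation: [[0.024, -0.999, -0.021], [-0.766, -0.032, 0.642], [-0.643, 0.0, -0.766]]
contact_force: [-0.0, 0.4, -1.5]
opening: 32.4
gripper_force: 79.7
[495.2030515   74.70214673  10.43699551] [[0.0243, -0.9995, -0.0208], [-0.7657, -0.032, 0.6424], [-0.6427, 0.0003, -0.7661]] [-0.0475904   0.35597284 -1.45924174] [-2.3915215  -0.02369005 -0.01470026]
```

```bash
python3 -m inch '[[-1,0.6,0,0.8,0,0,0],[-1,-4,0,4.6,0,0,0],[-1,-9,0,8.8,0,0,0],[-1,-14,0,13,0,0,0],[-1,-18.5,0,16.9,0,0,0],[-1,-18.5,0,16.9,0,0,0],[-1,-18.5,0,16.9,0,0,0]]'; python3 -c "
from cell import *;s=get_state();print(s['tcp_pos'],s['orientation'].round(4).tolist(),s['contact_force'],s['torque'])"
```

```text
time: 8.7
tcp_pos: [494.4, 100.8, 10.0]
orientation: [[0.025, -0.999, -0.021], [-0.765, -0.033, 0.643], [-0.644, -0.0, -0.765]]
contact_force: [1.1, 2.9, 4.2]
opening: 32.3
gripper_force: 80.0
[494.37637806 100.81950201   9.95971165] [[0.025, -0.9995, -0.0209], [-0.7648, -0.0326, 0.6434], [-0.6437, -0.0001, -0.7652]] [1.07022314 2.89114196 4.16753089] [-0.27624788 -0.14016539 -0.13577686]
```

```bash
python3 -m inch '[[-1,-3.8,0,3.2,0,0,0],[-1,-7.7,0,6.4,0,0,0],[-1,-11.5,0,9.6,0,0,0],[-1,-15.3,0,12.9,0,0,0],[-1,-19.1,0,16.1,0,0,0],[-1,-23,0,19.3,0,0,0],[-1,-26.8,0,22.5,0,0,0],[-1,-30.6,0,25.7,0,0,0],[-1,-34.5,0,28.9,0,0,0],[-1,-34.5,0,28.9,0,0,0],[-1,-34.5,0,28.9,0,0,0]]'; python3 -c "
from cell import *;s=get_state();print(s['tcp_pos'],s['orientation'].round(4).tolist(),s['contact_force'],s['torque'])"
```

```text
time: 9.8
tcp_pos: [493.5, 144.4, 9.9]
orientation: [[0.025, -0.999, -0.02], [-0.766, -0.032, 0.642], [-0.642, -0.001, -0.766]]
contact_force: [1.8, -2.4, 6.0]
opening: 32.2
gripper_force: 80.7
[493.52388184 144.35140716   9.93522248] [[0.0253, -0.9995, -0.0197], [-0.7659, -0.032, 0.6421], [-0.6424, -0.0011, -0.7663]] [ 1.76518294 -2.38663013  5.98699879] [-1.24371108 -0.21856628 -0.2101618 ]
```

```bash
python3 -m inch '[[-1,-1.9,0,1.6,0,0,0],[-1,-3.8,0,3.2,0,0,0],[-1,-5.7,0,4.8,0,0,0],[-1,-7.7,0,6.4,0,0,0],[-1,-9.6,0,8,0,0,0],[-1,-11.5,0,9.7,0,0,0],[-1,-11.5,0,9.7,0,0,0],[-1,-11.5,0,9.7,0,0,0]]'; python3 -c "
from cell import *;s=get_state();print(s['tcp_pos'],s['contact_force'],s['torque'])"
```

```text
time: 10.6
tcp_pos: [493.1, 158.9, 10.0]
orientation: [[0.025, -0.999, -0.02], [-0.766, -0.032, 0.642], [-0.642, -0.001, -0.767]]
contact_force: [0.8, -4.7, 7.8]
opening: 32.5
gripper_force: 81.0
[493.07671358 158.89501622   9.95575651] [ 0.78258112 -4.70756159  7.76081527] [-1.57042283 -0.05532311 -0.07303463]
```

Now 1 mm rows, in short batches, watching the force.

```bash
python3 -m inch '[[-1,-0.8,0,0.6,0,0,0],[-1,-1.5,0,1.3,0,0,0],[-1,-2.3,0,1.9,0,0,0],[-1,-3.1,0,2.6,0,0,0],[-1,-3.8,0,3.2,0,0,0],[-1,-3.8,0,3.2,0,0,0],[-1,-3.8,0,3.2,0,0,0]]'
```

```text
time: 11.3
tcp_pos: [492.9, 163.6, 9.9]
orientation: [[0.026, -0.999, -0.02], [-0.766, -0.032, 0.642], [-0.642, -0.001, -0.767]]
contact_force: [0.1, -6.2, 8.5]
opening: 32.6
gripper_force: 81.3
```

```bash
python3 -m inch '[[-1,-0.8,0,0.6,0,0,0],[-1,-1.5,0,1.3,0,0,0],[-1,-2.3,0,1.9,0,0,0],[-1,-2.3,0,1.9,0,0,0]]'
```

```text
time: 11.7
tcp_pos: [492.8, 166.6, 9.9]
orientation: [[0.026, -0.999, -0.02], [-0.766, -0.032, 0.642], [-0.642, -0.001, -0.767]]
contact_force: [0.6, -7.5, 8.1]
opening: 32.4
gripper_force: 81.2
```

```bash
python3 -m inch '[[-1,-0.8,0,0.6,0,0,0],[-1,-1.5,0,1.3,0,0,0],[-1,-2.3,0,1.9,0,0,0],[-1,-2.3,0,1.9,0,0,0]]'
```

```text
time: 12.1
tcp_pos: [492.8, 168.7, 9.9]
orientation: [[0.026, -0.999, -0.02], [-0.767, -0.033, 0.641], [-0.641, -0.002, -0.768]]
contact_force: [0.5, -10.5, 11.6]
opening: 32.8
gripper_force: 81.7
```

```bash
python3 -m inch '[[-1,-0.4,0,0.3,0,0,0],[-1,-0.8,0,0.6,0,0,0],[-1,-0.8,0,0.6,0,0,0]]'
```

```text
time: 12.4
tcp_pos: [492.8, 168.9, 9.9]
orientation: [[0.026, -0.999, -0.019], [-0.768, -0.033, 0.64], [-0.64, -0.002, -0.768]]
contact_force: [-0.3, -14.6, 12.5]
opening: 32.5
gripper_force: 82.3
```

```bash
python3 -m inch '[[-1,-0.4,0,0.3,0,0,0],[-1,-0.8,0,0.6,0,0,0],[-1,-0.8,0,0.6,0,0,0]]'
```

```text
time: 12.7
tcp_pos: [492.9, 169.1, 9.9]
orientation: [[0.027, -0.999, -0.019], [-0.768, -0.033, 0.639], [-0.639, -0.002, -0.769]]
contact_force: [-0.3, -19.5, 14.5]
opening: 32.6
gripper_force: 82.7
```

```bash
python3 -m inch '[[-1,-0.4,0,0.3,0,0,0],[-1,-0.7,0,0.5,0,0,0],[-1,-0.7,0,0.5,0,0,0]]'; python3 -c "
from cell import *;s=get_state();print(s['tcp_pos'],s['orientation'].round(4).tolist(),s['contact_force'],s['time'])"
```

```text
time: 13.0
tcp_pos: [492.9, 169.2, 9.9]
orientation: [[0.027, -0.999, -0.019], [-0.769, -0.033, 0.638], [-0.639, -0.003, -0.769]]
contact_force: [-0.5, -23.3, 15.1]
opening: 32.5
gripper_force: 83.2
[492.86836731 169.19689196   9.89555134] [[0.0269, -0.9995, -0.0191], [-0.769, -0.0329, 0.6384], [-0.6387, -0.0025, -0.7695]] [ -0.53430235 -23.2674685   15.1485321 ] 13.0
```

About 23 N and steep: the deck is against its stops. I let go, opening partway, then back out along the tool axis.

```bash
python3 -m inch '[[0.6,0,0,0,0,0,0],[0.6,0,0,0,0,0,0],[0.6,0,0,0,0,0,0],[0.6,0,0,0,0,0,0],[0.6,0,0,0,0,0,0],[0.6,0,0,-10,0,0,0],[0.6,0,0,-25,0,0,0],[0.6,0,0,-50,0,0,0],[0.6,0,0,-80,0,0,0],[0.6,0,0,-110,0,0,0],[0.6,0,0,-140,0,0,0],[0.6,0,0,-140,0,0,0],[0.6,0,0,-140,0,0,0]]'; python3 snap.py w6; python3 - <<'E'
from h import *
a=grab_frame('scene')[170:270,200:320,::-1];b=cv2.imread('pics/w6.png')[160:460,120:520]
o=np.zeros((600,800,3),np.uint8);o[:300,:400]=b;o[:400,400:]=cv2.resize(a,(480,400),interpolation=cv2.INTER_CUBIC)[:,:400]
cv2.imwrite('pics/v6.png',o)
C=cam('wrist',dict(np.load('w6.npz')))
# expected wedge rear top corners if unmoved since the push
u=np.array([-.03,.9996]);n=np.array([-u[1],u[0]]);r=np.array([492.9,169.2])-17*u
print(proj(C,[list(r+17*n)+[30],list(r-17*n)+[30],list(r+17*n)+[0],list(r-17*n)+[0]]).round()-[120,160])
E
```

```text
time: 14.3
tcp_pos: [495.3, 82.8, 118.3]
orientation: [[0.025, -1.0, -0.018], [-0.766, -0.031, 0.642], [-0.643, -0.002, -0.766]]
contact_force: [0.1, 0.2, -0.1]
opening: 68.2
gripper_force: 0.0
[-0.037  0.325 -0.253 -0.767 -1.178  0.443] [495.3  82.8 118.3] [[0.025, -1.0, -0.018], [-0.766, -0.031, 0.642], [-0.643, -0.002, -0.766]] [ 0.1  0.2 -0.1] 14.3
[[229.  65.]
 [179.  65.]
 [227.  31.]
 [181.  31.]]
```

View pics/v6.png

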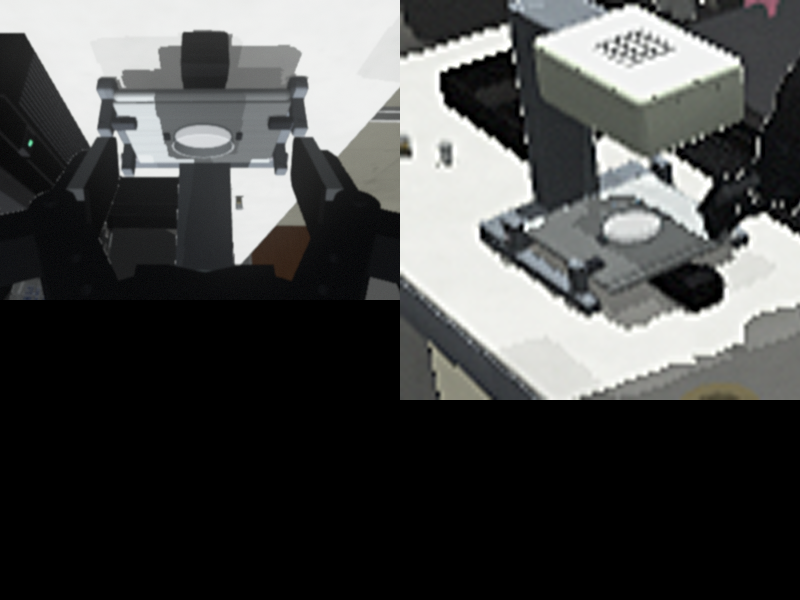

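The wedge's rear face shows at crop columns 181–228, rows 31–65, where it was left after the push. It is centred between the stand's feet (106 and 297) and straight. The deck is raised and the robot is clear, so I hand in.

```bash
python3 -c "
from cell import *;print(sign_off())"
```

```text
the job is handed in; nothing more can be done
None
```

I pushed the thick wedge straight in under the middle of the deck's front edge until the force rose steeply to about 23 N at the stops, then let go and handed in at about 14 s. A look afterwards showed the wedge still in place and the deck raised; I did not measure the deck's angle or the jam force, and the hand-in returned no verdict.

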